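# Lay the multimeter on its back and push it up to the bench stop

## Task

The multimeter has been left standing on its long edge. Without gripping or lifting it, push it over onto its back so that its dial faces up, then push it along the bench until its long side rests flush against the aluminium bench stop behind it, about centred along the stop. Leave the other things on the bench where they are.

Things in the scene. Friction and masses are not known exactly. Their poses are not given: they have to be found in the camera images.
- meter_mid (a point): Centre of the multimeter, a box 140 (its x) by 70 (y) by 34 mm thick (z, out of the dial side; 36 mm dial in mid-face, 11 mm proud), about 0.3 kg. At first it stands on a long edge: point 35 mm up, 17 mm from either face, top edge 70 mm up, dial towards the robot, back to the stop. About 1 N near the top tips it about its lower back edge; it falls past 25 degrees. On its back: point 17 mm up.
- stop: Bench stop: aluminium angle strip fixed to the bench, 200 mm long (its y axis), 22 mm high. Its upright front face looks along its -x axis, towards the meter and the robot; the origin is at bench height in the middle of that face. Its foot, with three screws, reaches 25 mm behind the face.
- driver_blu: Small screwdriver, 148 mm long and 18 mm thick, lying along the back of the stop; bystander. Origin at the centre of its underside.
- solder_reel: Small reel of solder standing on its flange, 52 mm across, 40 mm high, to the left of the meter's path; bystander. Origin at the centre of its underside.
- flux_jar: Small round jar with a lid, 34 mm across, 53 mm high, to the right of the meter's path; bystander. Origin at the centre of its underside.
- capacitor_2: Can capacitor standing upright, 25 mm across, 40 mm high, near the right end of the stop; bystander. Origin at the centre of its underside.

How it is judged:
By the outcome, as a careful person would: the job done as asked, in the order asked, and still so for the second after the job is handed in, with the robot touching nothing.
It also fails if it takes over 48 s, if anything falls off the work surface, if the arm or the gripper's body presses on something with over 40 N, if the wrist force passes 120 N, or if a joint passes its speed limit or range.

## Robot

A 7-joint arm with a two-finger parallel gripper is mounted at the origin on a cart in front of the work surface, level with it; the furniture and walls round the work are solid. World frame = base frame: x ahead of the robot, y to its left, z up, the work surface at z = 0. Lengths are in m, angles in rad, forces in N, time in s.
With the tool pointing down it reaches from about 0.425 to 1.025 m from the base axis. Payload 9.4 kg.
Tool frame: the origin (TCP) lies at the very end of the fingers, on their centre line; the grasp point (between the pads) lies 19 mm behind it (bot.grip_depth is the distance from the TCP to the grasp point, in m); z points along the fingers, y is the line along which they close (so a half turn about z gives the same grasp; the last joint's range is limited). The gripper opens to 93 mm and grips with 3 to 60 N. Pads are 15 mm wide; open, the fingers measure 128 mm over their backs; the gripper's body (75 mm by 188 mm) begins 65 mm behind the grasp point.
Start: joints at [1.136, 0.599, -0.003, 1.599, 0.002, 0.943, -0.08], TCP at [0.254, -0.679, 0.184] pointing down, gripper open.
Joint ranges: [-2.57, 2.57], [-0.35, 1.97], [-1.29, 1.29], [0.11, 2.56], [-1.05, 4.19], [0.11, 1.86], [-2.63, 2.63]. Speed limits (rad/s): [2.22, 2.22, 3.01, 3.01, 3.14, 3.14, 3.14].

## Interface

Orientations are given as a rotation vector (axis times angle).
In Python, from bench import bot gives the robot as it stands.
- The arm moves only by the tool move_arm, never from a script. Its argument "commands" is a list of rows, each a list of 5 numbers: the opening, from 0 (shut) to 1 (fully open), then the shift along the tool's x, y, z as a fraction of full scale, then the turn about the tool's z as a fraction of full scale. In form: [[hand, tx, ty, tz, roll], ...]. A call has exactly 8 rows; each row is the pose to reach, as a shift and turn from the pose commanded when the call began, along the tool's axes at that moment; what a row does not reach only later rows make up. Full scale, the value 1, is 300 mm for a shift and 60 degrees for a turn. A row lasts 1/12 s, in which the tool goes at most 41.7 mm and 7.16 degrees, less where a joint would pass 70% of its speed; a pose out of reach is approached as far as the arm can. A call with a number of a shift or a turn outside -1 to 1 is refused whole. A call with a gripper value outside its range is refused whole. The fingers move at their own pace and stop on an object; the grip force is fixed at half the most. Time passes only in rows, so rows that repeat a pose let the fingers close, or fill a call up. It gives the time, the measured TCP pose, the force, the opening and the grip force at its end, in the units of the state.
- bot.get_obs(): the state, without advancing time (a new reading comes with each control period).
- bot.read_camera(name): name is "scene" or "top" or "wrist"; returns the picture (480x640x3 uint8, blue, green, red); there is no depth.
- bot.camera_info(name): a dict with "fx", "fy", "cx", "cy" (pixels), "view" (4x4, takes a point from world to camera coordinates). Camera axes: x right, y up, looking along -z (the intrinsics and any distortion apply to the point x, -y, -z); pixel columns grow to the right and rows downward; lengths in m; the calibration is good to about 2 mm. A picture is of the moment at which its call begins: read the wrist's pose just before it. camera_info takes no time and is no camera call; for the wrist camera it gives the pose at the moment of the call.
- bot.close_job(): hands the job in; it is judged then, once.
Trained networks look in the newest picture that a camera, given by its name, has taken for a name from the list of things; names that differ only in an ending like _2 or _b are one class to them, and where a whole thing is asked for, a point or a joint stands for the part that bears it (a point fixed in the world has none). Each returns a list of dicts, best first, with "confidence" (0 to 1); they miss things now and then, are a little off and sometimes report something else, mostly with a low value. They report only what shows in the picture. A call takes as long as a camera call.
- bot.spot_in(label, camera): "extent" ([left, top, width, height] in pixels, round what is visible of it).
- bot.trace(label, camera): "pixels" (480x640 bool, what is visible of it) and "extent" ([left, top, width, height] in pixels, round what is visible of it).
The state is a dict: "clock": time; "joint_pos": joint angles; "dq": joint speeds; "joint_efforts": joint torques, N m; "position": TCP position; "orientation": TCP orientation; "force": force on the tool from outside, world axes, zero at the start; "wrist_torque": the same for the moment, N m; "opening": opening from 0.0 (shut) to 1.0 (fully open); "grip_force": force on a finger pad.
Only numpy, scipy, OpenCV 4.12 (cv2) and the standard library are available. Lean on these libraries where they do the work, as an engineer would, in place of code of your own. Each camera call takes 0.05 s, during which the arm holds its last target. There are 200 camera calls.

## Working session

There is one attempt and no reset: what is moved stays moved. The work goes in short steps, Python scripts to look and compute and a tool call to move; the robot and the scene stay as the last step left them, time stands still between calls to the robot, and variables do not carry over. Pictures are saved under pics/ and viewed, at most 10 in all, crops included, and the job is handed in when it is done.

Besides the shell and the picture viewer there is one more tool, called after "Request:" as a command line: name --pt "numbers of a row" for each row, then --argument value for the rest. move_arm: Moves the arm, as the interface text tells. Its arguments: {"type":"object","properties":{"commands":{"type":"array","items":{"type":"array","items":{"type":"number"}}}},"required":["commands"]}

```bash
mkdir -p pics
cat > h.py <<'E'
import numpy as np,cv2
from bench import bot
def ray(px,c):
    V=np.array(c["view"]);R=V[:3,:3];o=-R.T@V[:3,3]
    d=np.array([(px[0]-c["cx"])/c["fx"],-(px[1]-c["cy"])/c["fy"],-1.]);return o,R.T@d
def atz(px,c,z):
    o,d=ray(px,c);return o+d*(z-o[2])/d[2]
def proj(p,c):
    V=np.array(c["view"]);q=V[:3,:3]@np.array(p)+V[:3,3]
    return np.array([c["cx"]+c["fx"]*q[0]/-q[2],c["cy"]+c["fy"]*-q[1]/-q[2]])
E
python3 - <<'E'
from h import *
for n in("top","scene"):
    im=bot.read_camera(n);cv2.imwrite(f"pics/{n}0.png",im)
    c=bot.camera_info(n);print(n,{k:v for k,v in c.items() if k!='view'}, ray((320,240),c))
    for l in("meter_mid","stop","driver_blu","solder_reel","flux_jar","capacitor_2"):
        for r in bot.trace(l,n)[:2]:
            ys,xs=np.nonzero(r["pixels"]);rc=cv2.minAreaRect(np.c_[xs,ys].astype(np.float32))
            z=.07 if l=="meter_mid" else .02
            print(l,round(r["confidence"],2),r["extent"],[atz(p,c,z)[:2].round(3).tolist() for p in cv2.boxPoints(rc)],atz(rc[0],c,z)[:2].round(3))
o=bot.get_obs();print(o["clock"],o["position"],o["orientation"])
E
```

```text
top {'fx': 535.305285433938, 'fy': 535.305285433938, 'cx': 321.31867615356293, 'cy': 240.86043892351628} (array([ 0.4121239 , -0.1219749 ,  0.88816167]), array([ 0.19990015, -0.00680923, -0.97979703]))
meter_mid 0.81 [259.5, 269.7, 79.8, 59.8] [[0.506, -0.019], [0.545, -0.042], [0.474, -0.16], [0.436, -0.136]] [ 0.49 -0.09]
stop 0.8 [261.7, 183.7, 116.4, 45.3] [[0.67, -0.029], [0.695, -0.036], [0.634, -0.226], [0.609, -0.218]] [ 0.652 -0.128]
stop 0.52 [260.6, 268.1, 77.3, 59.8] [[0.511, -0.011], [0.555, -0.036], [0.478, -0.163], [0.436, -0.137]] [ 0.494 -0.087]
driver_blu 0.74 [283.7, 169.9, 80.1, 28.1] [[0.694, -0.067], [0.71, -0.071], [0.669, -0.209], [0.653, -0.205]] [ 0.681 -0.138]
solder_reel 0.79 [213.8, 201.4, 35.4, 28.6] [[0.637, 0.061], [0.676, 0.024], [0.632, -0.017], [0.595, 0.02]] [0.635 0.022]
flux_jar 0.98 [369.6, 283.0, 22.0, 24.1] [[0.498, -0.203], [0.525, -0.23], [0.502, -0.251], [0.476, -0.224]] [ 0.5   -0.227]
capacitor_2 0.5 [382.7, 241.7, 16.6, 13.4] [[0.573, -0.224], [0.594, -0.246], [0.577, -0.262], [0.556, -0.24]] [ 0.575 -0.243]
scene {'fx': 562.639791737792
[... 442 characters left out ...]
.1, 193.0, 70.1, 49.0] [[0.675, -0.073], [0.702, -0.069], [0.663, -0.213], [0.639, -0.214]] [ 0.669 -0.145]
driver_blu 0.72 [240.1, 221.0, 56.1, 90.7] [[0.524, 0.011], [0.595, 0.0], [0.487, -0.171], [0.43, -0.154]] [ 0.504 -0.085]
solder_reel 0.94 [235.3, 183.6, 30.9, 30.1] [[0.656, 0.075], [0.687, 0.032], [0.605, -0.024], [0.577, 0.015]] [0.63  0.023]
flux_jar 0.71 [332.2, 280.7, 27.4, 41.2] [[0.461, -0.221], [0.533, -0.188], [0.549, -0.223], [0.476, -0.253]] [ 0.503 -0.222]
capacitor_2 0.91 [371.8, 260.4, 19.3, 32.4] [[0.596, -0.218], [0.609, -0.242], [0.553, -0.266], [0.54, -0.244]] [ 0.574 -0.243]
0.7 [ 0.25391338 -0.67909322  0.18416208] [ 3.09137928e+00  5.59016073e-01 -2.59865289e-05]
```

View pics/top0.png

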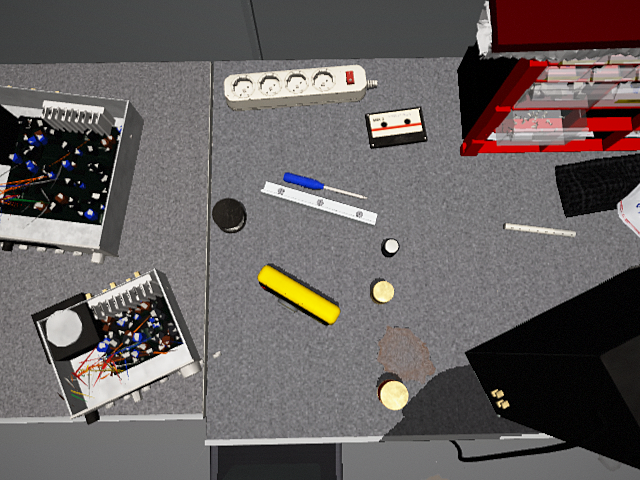

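View pics/scene0.png

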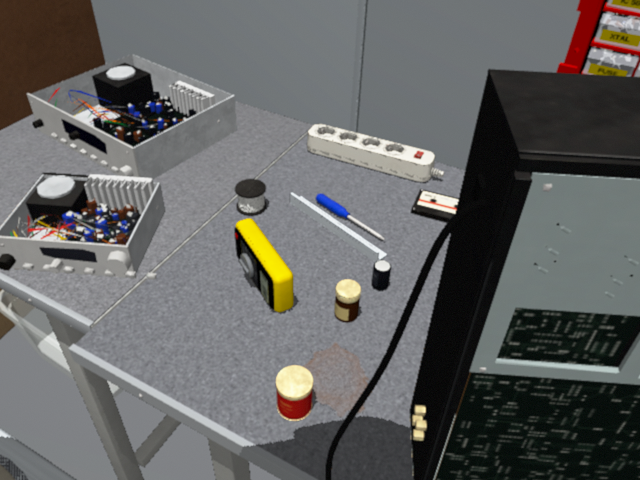

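The top view shows the meter's yellow top edge at (299,294), the stop at (320,203), the reel at (229,215), the jar at (383,292) and the capacitor at (390,247). The scene view shows the dial facing the robot. A tall black cabinet on the right, with its corner at (490,70), stands between the hand and the work, so I'll measure it next.

Run:
```python
from h import *
im=cv2.imread("pics/top0.png");g=np.clip(im.astype(float)*2.5+10,0,255).astype(np.uint8)
a=cv2.resize(g[250:480,440:640],None,fx=2,fy=2)
s=np.clip(cv2.imread("pics/scene0.png").astype(float)*2+10,0,255).astype(np.uint8)[40:480,400:640]
out=np.zeros((460,640+10,3),np.uint8);out[:,:400]=a;out[:440,405:645]=s
cv2.imwrite("pics/cab.png",out)
c=bot.camera_info("top")
# yellow top edge
hsv=cv2.cvtColor(im,cv2.COLOR_BGR2HSV);m=cv2.inRange(hsv,(20,150,120),(35,255,255));m[:, :240]=0;m[:,350:]=0
ys,xs=np.nonzero(m);rc=cv2.minAreaRect(np.c_[xs,ys].astype(np.float32))
P=np.array([atz(p,c,.07)[:2] for p in cv2.boxPoints(rc)]);print("meter",P.round(4).tolist(),P.mean(0))
m=bot.trace("stop","top") if 0 else None
hs=cv2.inRange(hsv,(0,0,170),(180,60,255));hs[:170]=0;hs[235:]=0;hs[:,:250]=0;hs[:,380:]=0
ys,xs=np.nonzero(hs);rc=cv2.minAreaRect(np.c_[xs,ys].astype(np.float32))
print("stop",[(p.round(1).tolist(),atz(p,c,.022)[:2].round(4).tolist(),atz(p,c,.0)[:2].round(4).tolist()) for p in cv2.boxPoints(rc)])
```

```text
meter [[0.5203, -0.0269], [0.5449, -0.0416], [0.4712, -0.1592], [0.4474, -0.144]] [ 0.49594947 -0.09293331]
stop [([260.29998779296875, 191.3000030517578], [0.6743, -0.0293], [0.6809, -0.027]), ([267.3999938964844, 167.3000030517578], [0.7164, -0.0412], [0.7241, -0.0391]), ([381.20001220703125, 200.8000030517578], [0.6539, -0.232], [0.6601, -0.2348]), ([374.20001220703125, 224.8000030517578], [0.6129, -0.2185], [0.618, -0.221])]
```

View pics/cab.png

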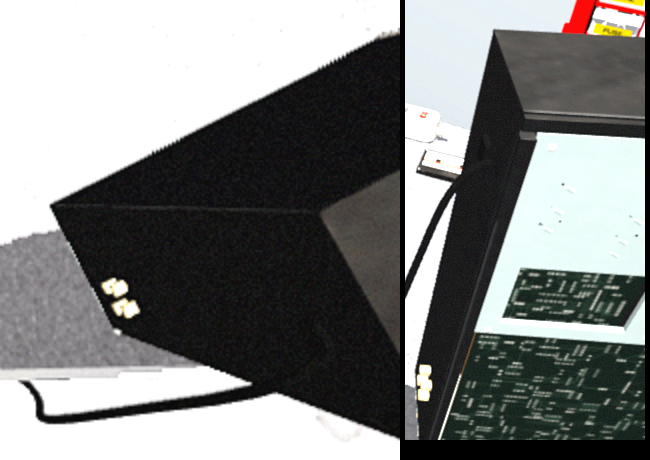

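The crop shows the cabinet's bottom back-left corner at top-view pixel (465,352) and the top of the same edge at (600,356). The bottom front-left corner is at (498,415). I'll triangulate these and check with the wrist view.

Run:
```python
from h import *
c=bot.camera_info("top");s=bot.camera_info("scene")
B=atz((465,352),c,0);print("BL",B,"FL",atz((498,415),c,0),"backpt",atz((630,270),c,0))
for z in np.arange(.3,.56,.04):print(round(z,2),atz((600,356),c,z)[:2].round(3),"scene back-left top",atz((492,72),s,z)[:2].round(3),"front-left top scene",atz((522,155),s,z)[:2].round(3))
im=bot.read_camera("wrist");cv2.imwrite("pics/w0.png",im)
o=bot.get_obs();print(o["position"],o["orientation"])
from scipy.spatial.transform import Rotation as R
print(R.from_rotvec(o["orientation"]).as_matrix().round(3))
```

```text
BL [ 0.40288447 -0.36032544  0.        ] FL [ 0.30380814 -0.4056712   0.        ] backpt [ 0.53194229 -0.6477171   0.        ]
0.3 [ 0.399 -0.425] scene back-left top [ 0.695 -0.308] front-left top scene [ 0.525 -0.385]
0.34 [ 0.4   -0.404] scene back-left top [ 0.604 -0.324] front-left top scene [ 0.457 -0.391]
0.38 [ 0.401 -0.384] scene back-left top [ 0.513 -0.34 ] front-left top scene [ 0.389 -0.396]
0.42 [ 0.402 -0.363] scene back-left top [ 0.422 -0.356] front-left top scene [ 0.321 -0.402]
0.46 [ 0.402 -0.343] scene back-left top [ 0.331 -0.372] front-left top scene [ 0.253 -0.408]
0.5 [ 0.403 -0.322] scene back-left top [ 0.24  -0.389] front-left top scene [ 0.185 -0.414]
0.54 [ 0.404 -0.301] scene back-left top [ 0.149 -0.405] front-left top scene [ 0.117 -0.419]
[ 0.25388479 -0.67908222  0.18413848] [ 3.09140325e+00  5.59076385e-01 -7.94922733e-05]
[[ 0.937  0.35  -0.   ]
 [ 0.35  -0.937 -0.   ]
 [-0.     0.    -1.   ]]
```

View pics/w0.png

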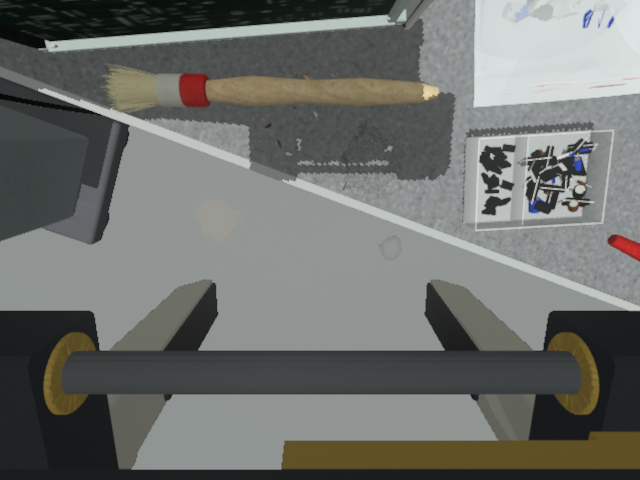

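The cabinet's footprint runs about (0.40,-0.36), (0.30,-0.41), (0.53,-0.65), and it is about 0.42 m high. The wrist view shows its front just ahead of the hand, at the top of the frame. I'll rise straight up and then pass over it on the inner side.

Request:
move_arm --pt "1 0 0 -0.1 0" --pt "1 0 0 -0.22 0" --pt "1 0 0 -0.35 0" --pt "1 0 0 -0.48 0" --pt "1 0 0 -0.61 0" --pt "1 0 0 -0.74 0" --pt "1 0 0 -0.87 0" --pt "1 0 0 -1 0"

```text
clock: 1.42
position: [0.2537, -0.6786, 0.4865]
orientation: [3.091, 0.559, 0.0]
force: [1.2, -1.4, 0.4]
opening: 0.999
grip_force: 0.0
```

Request:
move_arm --pt "1 0 -0.1 -0.05 0" --pt "1 0.03 -0.22 -0.1 0.05" --pt "1 0.07 -0.35 -0.15 0.1" --pt "1 0.12 -0.48 -0.15 0.16" --pt "1 0.18 -0.61 -0.15 0.22" --pt "1 0.24 -0.74 -0.15 0.28" --pt "1 0.3 -0.87 -0.15 0.34" --pt "1 0.36 -1 -0.15 0.4"

```text
clock: 2.08
position: [0.2491, -0.365, 0.5292]
orientation: [3.139, -0.101, 0.001]
force: [0.3, -0.5, 0.8]
opening: 0.999
grip_force: 0.0
```

```bash
cat >> h.py <<'E'
from scipy.spatial.transform import Rotation as Ro
def plan(t,n,z):
    """t: target xy, n: wanted tool-x yaw (deg), z height -> commanded fractions"""
    o=bot.get_obs();M=Ro.from_rotvec(o["orientation"]).as_matrix()
    d=M.T@(np.array([*t,z])-o["position"]);yaw=np.degrees(np.arctan2(M[1,0],M[0,0]))
    print(o["clock"],np.round(o["position"],4),"yaw",yaw.round(2),"q",np.round(o["joint_pos"],2),"frac",(d/.3).round(4),"roll",round(-(n-yaw)/60,4),"F",np.round(o["force"],1))
E
python3 -c "
from h import *
n=np.array([.847,-.531]);c=np.array([.496,-.093]);t=c-.08*n;print(t);plan(t,-32.1,.15)"
```

```text
[ 0.42824 -0.05052]
2.0833 [ 0.2491 -0.365   0.5292] yaw -3.68 q [ 0.89 -0.   -0.04  1.64  0.    1.51 -0.79] frac [ 0.5282 -1.0854  1.2635] roll 0.4736 F [ 0.3 -0.5  0.8]
```

Request:
move_arm --pt "1 0.06 -0.12 0 0.05" --pt "1 0.12 -0.25 0 0.11" --pt "1 0.19 -0.38 0 0.17" --pt "1 0.26 -0.51 0 0.23" --pt "1 0.33 -0.64 0 0.29" --pt "1 0.4 -0.77 0.03 0.35" --pt "1 0.47 -0.9 0.08 0.41" --pt "1 0.53 -1 0.15 0.47"

```text
clock: 2.75
position: [0.4195, -0.0871, 0.4926]
orientation: [-3.021, 0.862, -0.006]
force: [1.7, -0.3, 0.0]
opening: 0.998
grip_force: 0.0
```

```bash
python3 -c "
from h import *
n=np.array([.847,-.531]);c=np.array([.496,-.093]);t=c-.08*n;plan(t,-32.1,.2)"
```

```text
2.75 [ 0.4195 -0.0871  0.4926] yaw -31.85 q [ 0.55 -0.   -0.47  1.72  0.    1.42 -2.05] frac [-0.0432 -0.1179  0.9752] roll 0.0042 F [ 1.7 -0.3  0. ]
```

Request:
move_arm --pt "1 -0.01 -0.03 0.12 0" --pt "1 -0.02 -0.06 0.24 0" --pt "1 -0.04 -0.09 0.36 0" --pt "1 -0.05 -0.12 0.49 0" --pt "1 -0.05 -0.12 0.62 0" --pt "1 -0.05 -0.12 0.75 0" --pt "1 -0.05 -0.12 0.87 0" --pt "1 -0.05 -0.12 0.97 0"

```text
clock: 3.42
position: [0.4237, -0.0509, 0.1985]
orientation: [-3.022, 0.858, 0.001]
force: [0.4, 0.4, -0.5]
opening: 1.003
grip_force: 0.0
```

Run:
```python
from h import *
im=bot.read_camera("scene");cv2.imwrite("pics/s1.png",im)
n=np.array([.847,-.531]);c=np.array([.496,-.093])
t=c-.08*n;plan(t,-32.1,.055);plan(c-.025*n,-32.1,.055)
```

```text
3.4667 [ 0.4214 -0.0511  0.1945] yaw -31.7 q [ 0.41  0.26 -0.52  2.21  0.2   0.71 -2.37] frac [ 0.0214 -0.0148  0.4648] roll 0.0067 F [-2.   0.3 -4.4]
3.4667 [ 0.4214 -0.0511  0.1945] yaw -31.7 q [ 0.41  0.26 -0.52  2.21  0.2   0.71 -2.37] frac [ 0.2047 -0.0136  0.4636] roll 0.0067 F [-2.   0.3 -4.4]
```

View pics/s1.png

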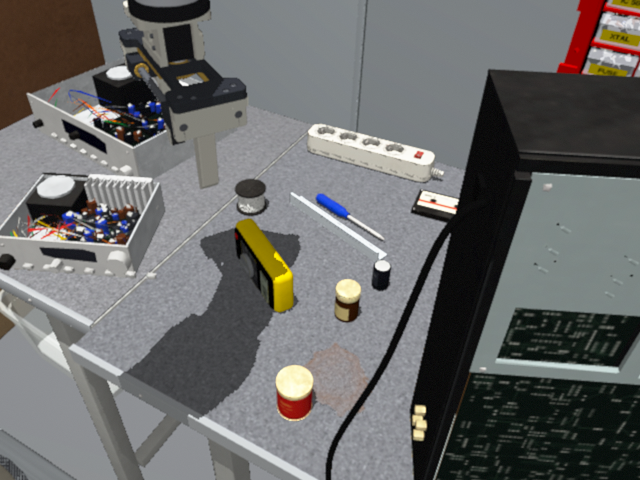

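The arm is above and in front of the meter, which is undisturbed around (265,265). Next I descend to 58 mm in front of the dial face.

Request:
move_arm --pt "1 0.02 0 0.05 0" --pt "1 0.04 -0.01 0.12 0" --pt "1 0.06 -0.01 0.2 0" --pt "1 0.07 -0.01 0.28 0" --pt "1 0.07 -0.01 0.36 0" --pt "1 0.07 -0.01 0.42 0" --pt "1 0.07 -0.01 0.45 0" --pt "1 0.07 -0.01 0.45 0"

```text
clock: 4.13
position: [0.444, -0.0596, 0.0646]
orientation: [3.021, -0.857, -0.003]
force: [-0.7, 0.5, 0.3]
opening: 0.998
grip_force: 0.0
```

Run:
```python
from h import *
im=bot.read_camera("top");cv2.imwrite("pics/t1.png",im[150:400,180:440])
n=np.array([.847,-.531]);c=np.array([.496,-.093])
plan(c-.025*n,-32.1,.058)
```

```text
4.1833 [ 0.4443 -0.0596  0.0655] yaw -31.68 q [ 0.25  0.5  -0.33  2.31  0.42  0.39 -2.56] frac [0.1218 0.0037 0.025 ] roll 0.007 F [ 0.3  0.8 -0.5]
```

View pics/t1.png

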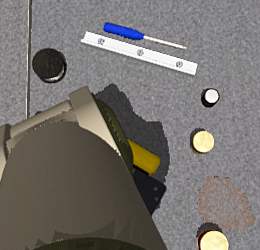

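Request:
move_arm --pt "1 0 0 0.015 -0.01" --pt "1 0.01 0 0.03 -0.03" --pt "1 0.025 0 0.03 -0.03" --pt "1 0.04 0 0.03 -0.03" --pt "1 0.055 0 0.03 -0.03" --pt "1 0.07 0 0.03 -0.03" --pt "1 0.085 0 0.03 -0.03" --pt "1 0.1 0 0.03 -0.03"

```text
clock: 4.85
position: [0.4701, -0.0757, 0.0565]
orientation: [-3.035, 0.811, -0.0]
force: [-0.1, 0.2, -0.1]
opening: 0.996
grip_force: 0.0
```

Run:
```python
from h import *
n=np.array([.847,-.531]);c=np.array([.496,-.093])
plan(c-.025*n,-32.1,.058)
```

```text
4.85 [ 0.4701 -0.0757  0.0565] yaw -29.92 q [ 0.28  0.53 -0.34  2.26  0.44  0.41 -2.51] frac [ 0.0204  0.0037 -0.0049] roll 0.0363 F [-0.1  0.2 -0.1]
```

Next, the slow tipping push.

Request:
move_arm --pt "1 0.015 0 0 0" --pt "1 0.03 0 0 0" --pt "1 0.045 0 0 0" --pt "1 0.06 0 0 0" --pt "1 0.075 0 0 0" --pt "1 0.09 0 0 0" --pt "1 0.105 0 0 0" --pt "1 0.12 0 0 0"

```text
clock: 5.52
position: [0.5011, -0.0934, 0.0564]
orientation: [3.035, -0.81, -0.0]
force: [0.0, -0.1, 0.6]
opening: 1.002
grip_force: 0.0
```

Run:
```python
from h import *
im=bot.read_camera("scene");cv2.imwrite("pics/s2.png",cv2.resize(im[130:360,150:450],None,fx=2,fy=2))
n=np.array([.847,-.531]);c=np.array([.496,-.093])
plan(c-.0*n,-29.9,.058)
```

```text
5.5667 [ 0.502  -0.0939  0.0564] yaw -29.92 q [ 0.32  0.56 -0.35  2.18  0.43  0.46 -2.46] frac [-0.0189  0.0074 -0.0053] roll -0.0004 F [ 0.9 -0.3 -0.4]
```

View pics/s2.png

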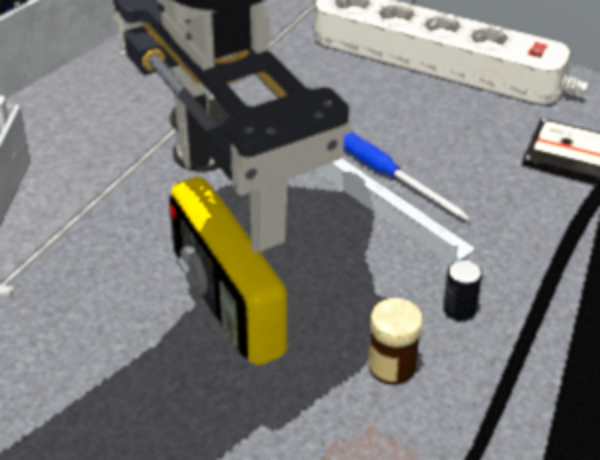

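Run:
```python
from h import *
s=bot.camera_info("scene");t=bot.camera_info("top")
o=bot.get_obs();M=Ro.from_rotvec(o["orientation"]).as_matrix();p=o["position"]
for k in(-.064,-.0465,.0465,.064):
    for dx in(-.0075,.0075): q=p+M@[dx,k,0];print("tip",k,dx,q.round(3),proj(q,s).round(1))
n=np.array([.847,-.531]);l=np.array([.531,.847]);c=np.array([.496,-.093])
for z in(0,.07):
  for a in(-.07,.07):
    for b in(-.017,.017):
      P=[*(c+a*l+b*n),z];print("meter",z,a,b,proj(P,s).round(1),proj(P,t).round(1))
for cam in("scene","top"):
  im=bot.read_camera(cam);cv2.imwrite(f"pics/{cam}3.png",im)
a=cv2.imread("pics/scene3.png");b=cv2.imread("pics/scene0.png")
w=lambda i:cv2.resize(i[190:330,210:330],None,fx=3.3,fy=3.3)
cv2.imwrite("pics/cmp.png",np.hstack([w(b),w(a)]))
```

```text
tip -0.064 -0.0075 [ 0.527 -0.035  0.056] [241.8 226.3]
tip -0.064 0.0075 [ 0.54  -0.042  0.056] [251.  223.1]
tip -0.0465 -0.0075 [ 0.519 -0.05   0.056] [247.  233.1]
tip -0.0465 0.0075 [ 0.532 -0.057  0.056] [256.2 229.8]
tip 0.0465 -0.0075 [ 0.472 -0.13   0.056] [277.1 272.3]
tip 0.0465 0.0075 [ 0.485 -0.138  0.056] [286.8 268.4]
tip 0.064 -0.0075 [ 0.464 -0.146  0.056] [283.3 280.4]
tip 0.064 0.0075 [ 0.477 -0.153  0.056] [293.1 276.4]
meter 0 -0.07 -0.017 [275.2 317.1] [331.  328.8]
meter 0 -0.07 0.017 [297.1 308.4] [341.5 310.9]
meter 0 0.07 -0.017 [235.5 255.3] [258.7 285.1]
meter 0 0.07 0.017 [255.7 248.4] [269.6 267.7]
meter 0.07 -0.07 -0.017 [273.8 281.6] [332.1 327.1]
meter 0.07 -0.07 0.017 [297.1 272.9] [343.5 307.7]
meter 0.07 0.07 -0.017 [232.2 220.3] [253.7 279.7]
meter 0.07 0.07 0.017 [253.5 213.6] [265.5 261. ]
```

View pics/cmp.png

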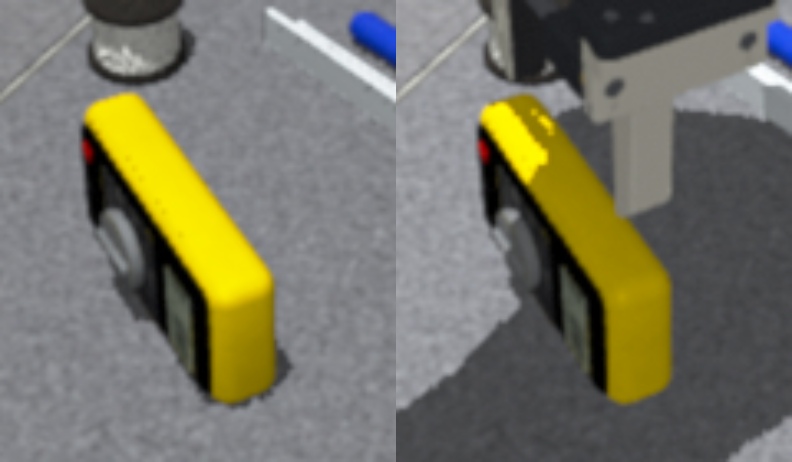

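Run:
```python
from h import *
s=bot.camera_info("scene");w=bot.camera_info("wrist")
y=np.radians(-31.7);ty=np.array([np.sin(y),-np.cos(y),0])
for k in(-.064,-.0465,.0465,.064):print(k,proj(np.array([.4214,-.0511,.1945])+k*ty,s).round(1))
o=bot.get_obs();M=Ro.from_rotvec(o["orientation"]).as_matrix();p=o["position"];print(p)
for k in(-.064,-.0465,.0465,.064):
  for z in(-.04,0): print(k,z,proj(p+M@[0,k,z],w).round(1))
im=bot.read_camera("wrist");cv2.imwrite("pics/w1.png",im)
for z in(.056,.08,.1,.12):print(z,atz((285.5,253),s,z).round(3))
```

```text
-0.064 [176.9 164.8]
-0.0465 [181.5 171.9]
0.0465 [208.9 213.8]
0.064 [214.7 222.6]
[ 0.50101195 -0.09340118  0.0563543 ]
-0.064 -0.04 [172.6 305.8]
-0.064 0 [199.5 274.3]
-0.0465 -0.04 [213.  305.8]
-0.0465 0 [232.6 274.4]
0.0465 -0.04 [427.5 305.9]
0.0465 0 [408.1 274.5]
0.064 -0.04 [467.9 305.9]
0.064 0 [441.1 274.5]
0.056 [ 0.511 -0.12   0.056]
0.08 [ 0.489 -0.134  0.08 ]
0.1 [ 0.471 -0.145  0.1  ]
0.12 [ 0.453 -0.157  0.12 ]
```

View pics/w1.png

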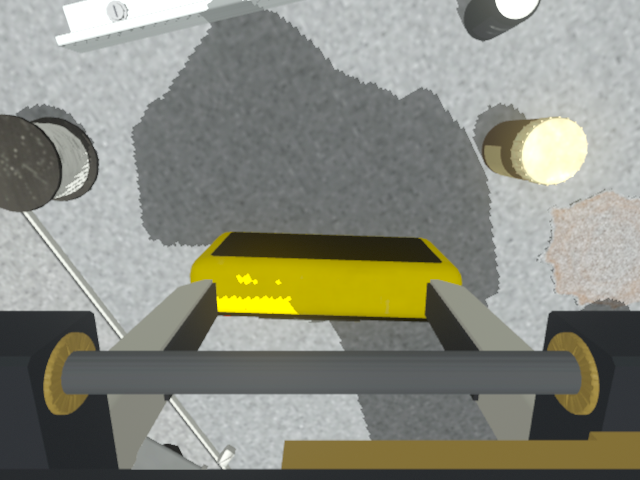

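The wrist view shows both fingertips, near (205,285) and (435,285), above the meter's top edge. With the hand open the real tips sit about 35 mm short of the nominal TCP, so they passed over the meter without touching it, and it still stands in place. I'll retreat and come in lower.

Request:
move_arm --pt "1 -0.06 0 0 -0.01" --pt "1 -0.12 0 0 -0.03" --pt "1 -0.18 0 0 -0.05" --pt "1 -0.19 0 0 -0.05" --pt "1 -0.19 0 0.04 -0.05" --pt "1 -0.19 0 0.08 -0.05" --pt "1 -0.19 0 0.12 -0.05" --pt "1 -0.19 0 0.13 -0.05"

```text
clock: 6.38
position: [0.4513, -0.0648, 0.0163]
orientation: [3.055, -0.731, -0.002]
force: [-0.6, -0.3, -0.5]
opening: 1.001
grip_force: 0.0
```

Run:
```python
from h import *
n=np.array([.847,-.531]);c=np.array([.496,-.093])
plan(c-.025*n,-27,.017)
```

```text
6.3833 [ 0.4513 -0.0648  0.0163] yaw -26.9 q [ 0.18  0.59 -0.23  2.33  0.51  0.27 -2.55] frac [ 0.0922  0.0088 -0.0023] roll 0.0016 F [-0.6 -0.3 -0.5]
```

Request:
move_arm --pt "1 0.015 0 0 0" --pt "1 0.03 0 0 0" --pt "1 0.045 0 0 0" --pt "1 0.06 0 0 0" --pt "1 0.075 0 0 0" --pt "1 0.09 0 0 0" --pt "1 0.105 0 0 0" --pt "1 0.12 0 0 0"

```text
clock: 7.05
position: [0.4839, -0.0815, 0.0176]
orientation: [3.055, -0.731, 0.0]
force: [-0.4, 0.3, 0.2]
opening: 1.001
grip_force: 0.3
```

Run:
```python
from h import *
c0=bot.camera_info("wrist")
im=bot.read_camera("wrist");cv2.imwrite("pics/w2.png",im);s=bot.read_camera("scene");cv2.imwrite("pics/s4.png",s)
out=np.hstack([cv2.resize(im,(400,300)),cv2.resize(s[180:330,210:410],(400,300))]);cv2.imwrite("pics/c2.png",out)
plan((.496,-.093),-27,.017)
```

```text
7.15 [ 0.4846 -0.0816  0.0175] yaw -26.93 q [ 0.24  0.61 -0.28  2.25  0.5   0.33 -2.5 ] frac [0.051  0.0168 0.0016] roll 0.0011 F [ 0.3 -0.3 -0.4]
```

View pics/c2.png

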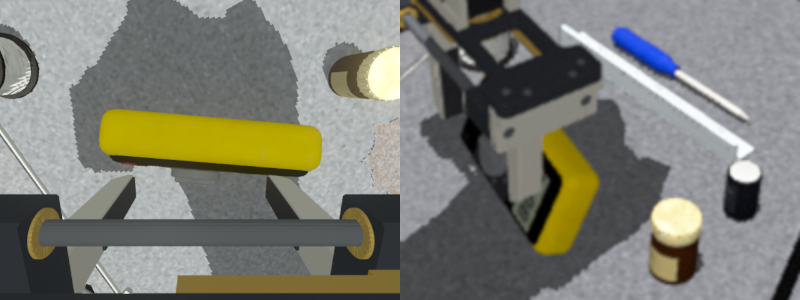

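The fingers are now in front of the face, and the meter (wrist view, around (210,140)) is starting to tilt. I'll continue slowly.

Request:
move_arm --pt "1 0.01 0 0 0" --pt "1 0.02 0 0 0" --pt "1 0.035 0 0 0" --pt "1 0.05 0 0 0" --pt "1 0.065 0 0 0" --pt "1 0.08 0 0 0" --pt "1 0.09 0 0 0" --pt "1 0.09 0 0 0"

```text
clock: 7.82
position: [0.5083, -0.0937, 0.0174]
orientation: [-3.055, 0.732, -0.001]
force: [0.2, -0.0, 0.5]
opening: 0.998
grip_force: 0.0
```

Run:
```python
from h import *
c0=bot.camera_info("wrist")
im=bot.read_camera("wrist");s=bot.read_camera("scene")
out=np.hstack([cv2.resize(im,(400,300)),cv2.resize(s[180:330,210:410],(400,300))]);cv2.imwrite("pics/c3.png",out)
plan((.496,-.093),-27,.017)
```

```text
7.9167 [ 0.5075 -0.0934  0.0174] yaw -26.91 q [ 0.28  0.63 -0.3   2.19  0.48  0.38 -2.46] frac [-0.0347  0.0161  0.0012] roll 0.0015 F [ 0.3 -1.  -0.5]
```

View pics/c3.png

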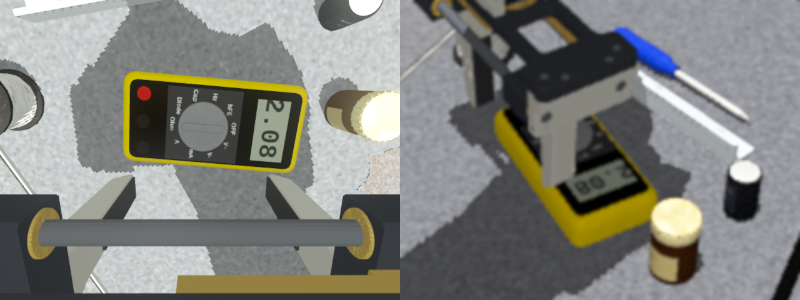

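The meter is lying on its back with the dial up, wrist view centre about (215,120). Now I'll measure its pose against the stop numerically.

```bash
cat >> h.py <<'E'
def meas(cam="wrist"):
    c=bot.camera_info(cam);im=bot.read_camera(cam);r=bot.trace("meter_mid",cam)
    if r:
        m=r[0]["pixels"].astype(np.uint8)
        ct=max(cv2.findContours(m,0,2)[0],key=cv2.contourArea)[:,0].astype(np.float32)
        w=np.array([atz(p,c,.03)[:2] for p in ct],np.float32)*1000
        (x,y),(a,b),an=cv2.minAreaRect(w)
        if a<b:an-=90
        print(cam,"meter",round(r[0]["confidence"],2),(round(x/1e3,4),round(y/1e3,4)),"size",round(a),round(b),"long angle",round(an%180,1))
    for q in bot.trace("stop",cam)[:1]:
        m=q["pixels"].astype(np.uint8);ct=max(cv2.findContours(m,0,2)[0],key=cv2.contourArea)[:,0].astype(np.float32)
        w=np.array([atz(p,c,.022)[:2] for p in ct],np.float32)*1000
        print("stop",round(q["confidence"],2),cv2.boxPoints(cv2.minAreaRect(w)).round().tolist())
E
python3 - <<'E'
from h import *
meas()
# stop front edge from first top picture (front top edge = fit of lower contour)
c=bot.camera_info("top");im=cv2.imread("pics/top0.png")
b=im.min(2)>150;pts=[]
for u in range(268,372):
    col=np.nonzero(b[175:235,u])[0]
    if len(col):pts.append(atz((u,175+col.max()+.5),c,.022)[:2])
pts=np.array(pts);vx,vy,x0,y0=cv2.fitLine(pts.astype(np.float32),cv2.DIST_HUBER,0,.01,.01).ravel()
print("stop front line dir",vx,vy,"yaw",-np.degrees(np.arctan(vx/vy)),x0,y0,"ends",pts[0],pts[-1])
E
```

```text
wrist meter 0.79 (0.5415, -0.1212) size 136 68 long angle 58.3
stop 0.82 [[624.0, -117.0], [636.0, -123.0], [682.0, -33.0], [670.0, -27.0]]
stop front line dir 0.3097904 0.9508049 yaw -18.046598 0.64264876 -0.12611417 ends [ 0.67023257 -0.04221947] [ 0.61521077 -0.21332829]
```

Request:
move_arm --pt "1 -0.02 0 0 -0.02" --pt "1 -0.05 0 0 -0.04" --pt "1 -0.08 0 0 -0.06" --pt "1 -0.1 0 0 -0.08" --pt "1 -0.12 0 0 -0.1" --pt "1 -0.13 0 0 -0.12" --pt "1 -0.13 0 0 -0.14" --pt "1 -0.13 0 0 -0.15"

```text
clock: 8.73
position: [0.4729, -0.0756, 0.0175]
orientation: [3.104, -0.485, 0.0]
force: [0.2, -0.4, -0.2]
opening: 1.002
grip_force: 0.0
```

Run:
```python
from h import *
meas();meas("top")
plan((.496,-.093),-18,.017)
```

```text
wrist meter 0.77 (0.5403, -0.1204) size 136 68 long angle 58.4
top meter 0.84 (0.5473, -0.1547) size 88 24 long angle 57.2
stop 0.76 [[609.0, -216.0], [633.0, -224.0], [694.0, -38.0], [670.0, -30.0]]
9.0333 [ 0.4729 -0.0758  0.0174] yaw -17.93 q [ 0.25  0.61 -0.3   2.27  0.56  0.33 -2.42] frac [0.0908 0.0308 0.0013] roll 0.0012 F [-0.2  0.5  0.4]
```

Request:
move_arm --pt "1 0 0 0.03 0" --pt "1 0 0 0.055 0" --pt "1 0 0 0.07 0" --pt "1 0 0 0.08 0" --pt "1 0 0 0.09 0" --pt "1 0 0 0.1 0" --pt "1 0 0 0.105 0" --pt "1 0 0 0.11 0"

```text
clock: 9.7
position: [0.4727, -0.0756, -0.0158]
orientation: [3.103, -0.489, -0.0]
force: [0.2, -0.6, -0.3]
opening: 1.005
grip_force: 0.0
```

Run:
```python
from h import *
plan((.496,-.093),-18,-.018)
s=bot.camera_info("scene")
im=bot.read_camera("scene");cv2.imwrite("pics/s5.png",im)
y=np.radians(-18)
o=bot.get_obs();M=Ro.from_rotvec(o["orientation"]).as_matrix();p=o["position"]
for dz in(.02,.03,.04):
  q=[proj(p+M@[dx,k,-dz],s).round(0).tolist() for k in(.0465,.064) for dx in(-.012,.012)];print(dz,q)
q0=proj(p+M@[-.0,.064,-.06],s).astype(int);print(q0)
for v in range(q0[1],q0[1]+60,3):print(v,im[v,q0[0]-3].tolist(),im[v,q0[0]+3].tolist())
```

```text
9.7 [ 0.4727 -0.0756 -0.0158] yaw -17.89 q [ 0.19  0.67 -0.22  2.29  0.61  0.23 -2.46] frac [0.0916 0.0312 0.0075] roll 0.0018 F [ 0.2 -0.6 -0.3]
0.02 [[260.0, 306.0], [273.0, 298.0], [268.0, 314.0], [281.0, 305.0]]
0.03 [[259.0, 302.0], [273.0, 293.0], [267.0, 309.0], [281.0, 300.0]]
0.04 [[259.0, 297.0], [272.0, 288.0], [267.0, 304.0], [281.0, 295.0]]
[273 289]
289 [120, 127, 129] [119, 127, 128]
292 [119, 126, 128] [119, 126, 128]
295 [120, 128, 129] [77, 74, 73]
298 [84, 84, 84] [78, 75, 74]
301 [74, 71, 71] [75, 72, 72]
304 [76, 74, 72] [76, 73, 73]
307 [78, 76, 75] [81, 78, 78]
310 [75, 74, 72] [75, 74, 72]
313 [68, 66, 66] [78, 76, 75]
316 [79, 77, 75] [74, 73, 72]
319 [79, 77, 76] [75, 72, 71]
322 [176, 170, 167] [156, 151, 150]
325 [145, 139, 139] [159, 153, 151]
328 [156, 151, 148] [162, 156, 155]
331 [164, 161, 158] [151, 146, 145]
334 [162, 156, 155] [154, 148, 147]
337 [168, 163, 161] [151, 146, 143]
340 [158, 152, 151] [156, 150, 149]
343 [158, 153, 152] [152, 146, 145]
346 [160, 154, 153] [153, 148, 145]
```

Request:
move_arm --pt "1 0.01 0 0.01 0" --pt "1 0.02 0 0.015 0" --pt "1 0.03 0 0.02 0" --pt "1 0.03 0 0.027 0" --pt "1 0.03 0 0.034 0" --pt "1 0.03 0 0.04 0" --pt "1 0.03 0 0.045 0" --pt "1 0.03 0 0.05 0"

```text
clock: 10.42
position: [0.4811, -0.0784, -0.0308]
orientation: [3.103, -0.489, -0.0]
force: [-0.2, -0.1, -0.7]
opening: 0.999
grip_force: 0.0
```

Run:
```python
from h import *
plan((.496,-.093),-18,-.018)
meas()
```

```text
10.4167 [ 0.4811 -0.0784 -0.0308] yaw -17.89 q [ 0.18  0.7  -0.19  2.28  0.63  0.21 -2.47] frac [ 0.0622  0.031  -0.0426] roll 0.0018 F [-0.2 -0.1 -0.7]
wrist meter 0.73 (0.5407, -0.1203) size 134 67 long angle 58.1
stop 0.56 [[473.0, -163.0], [533.0, -200.0], [608.0, -80.0], [547.0, -42.0]]
```

Request:
move_arm --pt "1 0 0.03 0 0" --pt "1 0 0.06 0 0" --pt "1 0.02 0.06 0 0" --pt "1 0.04 0.06 0 0" --pt "1 0.06 0.055 0 0" --pt "1 0.08 0.045 0 0" --pt "1 0.1 0.035 0 0" --pt "1 0.115 0.025 0 0"

```text
clock: 11.23
position: [0.5128, -0.096, -0.0306]
orientation: [-3.103, 0.489, -0.0]
force: [-1.7, -0.7, -0.5]
opening: 1.002
grip_force: 0.8
```

```bash
cat >> h.py <<'E'
S=np.array([.6415,-.1245]);e=np.array([.951,-.31]);sy=np.array([.31,.951])
def st():
    o=bot.get_obs();d=o["position"][:2]-S;print("TCP in stop frame",(d@e).round(4),(d@sy).round(4))
E
python3 - <<'E'
from h import *
plan((.496,-.093),-18,-.018)
meas();st()
E
```

```text
11.2333 [ 0.5128 -0.096  -0.0306] yaw -17.91 q [ 0.25  0.72 -0.25  2.2   0.61  0.29 -2.41] frac [-0.0562  0.0077 -0.0421] roll 0.0015 F [-1.7 -0.7 -0.5]
wrist meter 0.81 (0.5559, -0.1184) size 134 67 long angle 70.1
stop 0.5 [[481.0, -219.0], [521.0, -224.0], [524.0, -200.0], [484.0, -196.0]]
TCP in stop frame -0.1312 -0.0123
```

Request:
move_arm --pt "1 0.012 -0.006 0 0" --pt "1 0.025 -0.012 0 0" --pt "1 0.04 -0.02 0 0" --pt "1 0.055 -0.028 0 0" --pt "1 0.07 -0.036 0 0" --pt "1 0.085 -0.044 0 0" --pt "1 0.1 -0.052 0 0" --pt "1 0.115 -0.06 0 0"

```text
clock: 12.05
position: [0.5505, -0.0897, -0.0306]
orientation: [3.103, -0.489, -0.001]
force: [-2.9, -0.4, 0.9]
opening: 0.999
grip_force: 1.3
```

Run:
```python
from h import *
plan((.496,-.093),-18,-.018)
meas();st()
```

```text
12.05 [ 0.5505 -0.0897 -0.0306] yaw -17.91 q [ 0.26  0.74 -0.29  2.11  0.58  0.37 -2.39] frac [-0.1696  0.0664 -0.042 ] roll 0.0016 F [-2.9 -0.4  0.9]
wrist meter 0.78 (0.5918, -0.112) size 135 67 long angle 72.1
stop 0.71 [[609.0, -218.0], [628.0, -224.0], [689.0, -35.0], [670.0, -29.0]]
TCP in stop frame -0.0964 0.0057
```

Request:
move_arm --pt "1 0.01 -0.003 0 0" --pt "1 0.02 -0.006 0 0" --pt "1 0.027 -0.009 0 0" --pt "1 0.034 -0.01 0 0" --pt "1 0.04 -0.01 0 0" --pt "1 0.045 -0.01 0 0" --pt "1 0.049 -0.01 0 0" --pt "1 0.053 -0.01 0 0"

```text
clock: 12.87
position: [0.5662, -0.0915, -0.0306]
orientation: [-3.103, 0.488, 0.0]
force: [-4.3, 0.3, 1.5]
opening: 1.001
grip_force: 1.7
```

Run:
```python
from h import *
plan((.496,-.093),-18,-.018)
meas();st()
```

```text
12.8667 [ 0.5662 -0.0915 -0.0306] yaw -17.89 q [ 0.27  0.75 -0.31  2.08  0.57  0.4  -2.38] frac [-0.2212  0.0767 -0.042 ] roll 0.0019 F [-4.3  0.3  1.5]
wrist meter 0.9 (0.6074, -0.114) size 135 67 long angle 72.2
stop 0.95 [[611.0, -219.0], [632.0, -226.0], [693.0, -36.0], [672.0, -29.0]]
TCP in stop frame -0.0814 0.0081
```

Request:
move_arm --pt "1 0.002 0 0 0" --pt "1 0.004 0 0 0" --pt "1 0.006 0 0 0" --pt "1 0.008 0 0 0" --pt "1 0.01 0 0 0" --pt "1 0.01 0 0 0" --pt "1 0.01 0 0 0" --pt "1 0.01 0 0 0"

```text
clock: 13.68
position: [0.5688, -0.0925, -0.0306]
orientation: [3.103, -0.489, -0.001]
force: [-3.6, 1.5, 2.0]
opening: 1.001
grip_force: 2.2
```

Request:
move_arm --pt "1 0.003 0 0 0" --pt "1 0.006 0 0 0" --pt "1 0.009 0 0 0" --pt "1 0.012 0 0 0" --pt "1 0.012 0 0 0" --pt "1 0.012 0 0 0" --pt "1 0.012 0 0 0" --pt "1 0.012 0 0 0"

```text
clock: 14.35
position: [0.5686, -0.0926, -0.0307]
orientation: [3.103, -0.488, -0.01]
force: [-13.1, 7.5, 11.6]
opening: 0.999
grip_force: 7.7
```

Run:
```python
from h import *
plan((.496,-.093),-18,-.018)
meas();st()
```

```text
14.35 [ 0.5686 -0.0926 -0.0307] yaw -17.87 q [ 0.28  0.75 -0.32  2.07  0.56  0.41 -2.37] frac [-0.2301  0.0756 -0.0408] roll 0.0021 F [-13.1   7.5  11.6]
wrist meter 0.81 (0.6103, -0.115) size 135 68 long angle 72.1
stop 0.88 [[611.0, -219.0], [632.0, -226.0], [694.0, -36.0], [673.0, -30.0]]
TCP in stop frame -0.0793 0.0077
```

The arm has stalled with the force rising to about 15 N, so the meter is flush. It is centred to within about 1 mm. I'll back straight off, then rise.

Request:
move_arm --pt "1 -0.01 0 0 0" --pt "1 -0.03 0 0 0" --pt "1 -0.07 0 0 0" --pt "1 -0.12 0 0 0" --pt "1 -0.16 0 0 0" --pt "1 -0.16 0 -0.05 0" --pt "1 -0.16 0 -0.15 0" --pt "1 -0.16 0 -0.27 0"

```text
clock: 15.17
position: [0.5265, -0.0787, 0.0501]
orientation: [-3.104, 0.487, 0.003]
force: [0.4, 0.3, 0.5]
opening: 1.0
grip_force: 0.0
```

Request:
move_arm --pt "1 0 0 -0.1 0" --pt "1 0 0 -0.2 0" --pt "1 0 0 -0.3 0" --pt "1 0 0 -0.4 0" --pt "1 0 0 -0.4 0" --pt "1 0 0 -0.4 0" --pt "1 0 0 -0.4 0" --pt "1 0 0 -0.4 0"

```text
clock: 15.83
position: [0.5265, -0.0792, 0.1695]
orientation: [3.103, -0.489, -0.002]
force: [-0.3, -0.7, 0.3]
opening: 0.998
grip_force: 0.0
```

Run:
```python
from h import *
meas();plan((.5,-.1),-18,.2)
c=bot.camera_info("scene");im=bot.read_camera("scene")
t=bot.camera_info("top");bot.read_camera("top")
for cam,cc in(("scene",c),("top",t)):
  for l in("driver_blu","solder_reel","flux_jar","capacitor_2"):
    r=bot.spot_in(l,cam)
    if r:print(cam,l,round(r[0]["confidence"],2),r[0]["extent"])
```

```text
wrist meter 0.82 (0.6084, -0.1144) size 137 67 long angle 72.1
stop 0.96 [[609.0, -218.0], [632.0, -225.0], [693.0, -36.0], [670.0, -29.0]]
15.9833 [ 0.5264 -0.0789  0.1694] yaw -17.88 q [ 0.44  0.44 -0.55  2.03  0.33  0.76 -2.19] frac [-0.0624  0.0941 -0.1019] roll 0.0019 F [ 0.6  0.1 -0.5]
scene driver_blu 0.64 [314.8, 194.6, 70.7, 47.6]
scene solder_reel 0.93 [234.8, 182.1, 30.4, 32.8]
scene flux_jar 0.9 [334.4, 280.3, 24.8, 45.1]
scene capacitor_2 0.6 [370.8, 261.2, 24.0, 32.6]
top driver_blu 0.51 [343.1, 189.7, 21.8, 9.4]
top flux_jar 0.34 [343.9, 191.0, 18.4, 7.7]
```

```bash
python3 -c "
from bench import bot
print(bot.close_job())"
```

```text
the job is handed in; nothing more can be done
None
```

The job is handed in at about 16 s: the multimeter is on its back, dial up, flush against the stop, centred within about 1 mm, with the other items unmoved as far as the cameras showed; I viewed 11 pictures, one over the limit of 10.

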